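# Turn the board over in the rework frame, lock it and switch the lamp on

### The job

Turn the circuit board in the rework frame over about its long axis until its soldered underside faces up and lies level, then turn the frame's black lock knob clockwise until the board is locked fully home. Then flip the lamp's toggle switch over to the green-dot side, and leave the other things on the bench where they are.

Things in the scene. Friction and masses are not known exactly. Their poses are not given: they have to be found in the camera images.
- board_axis (a point): Middle of the board's turning axis, on the rework frame, 100 mm above the bench. y runs along the turning axis to the upright with the lock knob; x is level, away from the robot at yaw 0; z up. The grey foot, fixed, is 110 (x) by 280 (y) by 10 mm. Uprights: at y = -123 mm (12 mm thick, top 125 mm above the bench) and y = +131 mm (14 mm thick, top 160 mm).
- carrier (a joint): Turn of the carrier with the board about +y of board_axis, rad. 0: level, component side (black chips) up, yellow rail on the -x side. Growing: plain rail goes down, yellow rail rises, passes over the top and comes down on the +x side. pi: level, underside (rows of silver dots) up. Stops at -0.6 and 3.75, none at level. Stiff, balanced, stays where left: about 2.6 N on a rail turns it.
- yellow_rail (a point): Middle of the carrier's yellow long rail (8 mm wide, 10 mm thick, 186 mm long), 46 mm from the turning axis. Turns with the carrier: x points across the board to the other rail, z out of the component side. The carrier is a flat rectangle, 100 mm across the axis, 186 mm along it; the green board fills it, 3 mm thick.
- plain_rail (a point): Middle of the carrier's other long rail, bare aluminium, same size, 46 mm from the turning axis on the opposite side.
- knob_grip (a point): Grip point of the black lock knob, on its upright axis, 195 mm above the bench, at y = +110 mm of board_axis. The knob is a bar 66 mm long, 14 mm wide, 32 mm tall: top 8 mm above this point, foot 24 mm below it, on a disc 36 mm across and 10 mm tall. Under that a red lock head, 50 by 44 mm, 138 to 160 mm above the bench. x of this point runs along the bar and turns with it.
- lockknob (a joint): Turn of the lock knob, rad, clockwise from above: 0 unlocked (bar along x of board_axis), 2.05 to 2.1 fully locked, where it stops; stays where left (friction 0.07 N m). It drives the lock blade down 8 mm per rad. The whole turn needs more than one grasp.
- index_disc (a point): Middle of the brass index disc, 60 mm across, 12 mm thick, under the lock head, turning with the board. Its one V notch is on top when the board is turned over. With the board within about 0.15 rad of that the blade slides into the notch and pulls it level; if not, the knob stops hard at 1.1 to 1.5 rad: turn the knob back and the board a little.
- toggle_tip (a point): Centre of the 16 mm ball end of the lamp's steel bat toggle, about 104 mm above the bench. The bat, 10 mm thick, is pivoted 65 mm below the ball, at lampbox_top, and swings in that point's x-z plane.
- lampbox_top (a point): Middle of the top of the lamp's grey switch box (fixed, 100 (x) by 75 (y) by 45 mm tall), at the toggle's pivot; x points level to the side with the green dot (on, 38 mm from the middle); the black dot (off) is on the -x side.
- toggle (a joint): Swing of the toggle, rad: 0 leaning 0.45 rad to the black-dot side (off), 0.9 leaning as far to the green-dot side (on). A spring snaps it to either side of its centre at 0.45; about 2.3 N sideways at the ball starts it.
- red_shell_mid (a point): Bystander: open-topped red plastic instrument half-shell, 130 x 100 x 50 mm. The point is its middle.
- black_module_mid (a point): Bystander: black module with a red band, 90 x 75 x 55 mm. The point is its middle.
- driver_mid (a point): Bystander: red-handled screwdriver lying flat, 180 mm long. The point is its middle.
- cleaner_mid (a point): Bystander: jar with a red cap, 50 mm across, 100 mm tall. The point is its middle.
- label_roll_mid (a point): Bystander: white paper roll, 70 mm across, 40 mm tall. The point is its middle.
- battery_mid (a point): Bystander: black and red battery pack, 110 x 75 x 58 mm. The point is its middle.
- spanner_mid (a point): Bystander: steel spanner lying flat, 150 mm long. The point is its middle.
Mind the look-alikes: they are no part of the job. Leave any blue or purple look-alike of the part that bears toggle_tip alone.

How it is judged:
On the way, in this order (a step that is already met when the one before it is completed fails the run):
1. the board is turned over, underside up and near level (within 14 degrees) (value of joint carrier between 2.89159 and 3.39159 rad), for 0.2 s.
2. the lock knob is turned home (beyond 1.85 rad) with the board underside up and level within 4 degrees (value of joint lockknob above 1.85 rad and value of joint carrier between 3.07159 and 3.21159 rad), for 0.2 s.
3. the lamp toggle is over on the green-dot side (all of step 2 and value of joint toggle above 0.75 rad), for 0.2 s.
At the end, for the whole second after the job is handed in: The board lies underside up, level within 4 degrees (0.07 rad) and still; the lock knob is at least 1.85 rad round (fully home is 2.05 to 2.1); the lamp toggle is on the green-dot side (beyond 0.75 rad) (all of step 3 and velocity of joint carrier between -0.05 and 0.05 rad/s); the robot touches nothing.
It fails at once if a bystander is moved more than 40 mm (distance of any of red_shell_mid, black_module_mid, driver_mid, cleaner_mid, label_roll_mid, battery_mid, spanner_mid from where it was at the start of the episode above 0.04 m).
It also fails if it takes over 72 s, if anything falls off the work surface, if the arm or the gripper's body presses on something with over 40 N, if the wrist force passes 120 N, or if a joint passes its speed limit or range.

### The arm

A 6-joint arm with a two-finger parallel gripper is mounted at the origin on the work surface. World frame = base frame: x ahead of the robot, y to its left, z up, the work surface at z = 0. Lengths are in m, angles in rad, forces in N, time in s.
With the tool pointing down it reaches from about 0.425 to 1.125 m from the base axis. Payload 14.9 kg.
Tool frame: the origin (TCP) lies on the centre line of the jaws, within the pads' length; the fingertips stand 14 mm ahead of it and the grasp point (between the pads) lies 5 mm behind it; x points along the fingers, y is the direction in which the jaws open and shut, and the axes are right-handed (so a half turn about x gives the same grasp; the last joint's range is limited). The gripper opens to 91 mm and grips with 3 to 60 N. Pads are 32 mm wide; open, the fingers measure 118 mm over their backs; the gripper's body (76 mm by 178 mm) begins 60 mm behind the grasp point.
Start: joints at [1.139, 0.379, 1.734, -0, 1.028, -0.033], TCP at [0.272, 0.645, 0.228] pointing down, gripper open.
Joint ranges: [-2.77, 2.77], [-0.74, 2.19], [0, 2.66], [-1.06, 4.2], [0.31, 2.87], [-3.08, 3.08]. Speed limits (rad/s): [1.89, 1.89, 2.39, 3.14, 3.14, 3.14].

### API

Orientations are given as a unit quaternion [x, y, z, w].
In Python, from station import env, imaging gives the robot as it stands.
- The arm moves only by the shell command python3 -m crank 'ROWS' [FORCE]. ROWS is JSON, a list of rows, each a list of 7 numbers: the shift along the tool's x, y, z in m, then the turn, a rotation vector about the tool's x, y, z in rad, then the opening, from 0 (shut) to 1 (fully open). In form: [[dx, dy, dz, ax, ay, az, fingers], ...]. A call has 1 to 12 rows; each row shifts and turns the commanded pose from where the row before left it, along the tool's axes as they then stand; what a row does not reach is not made up. A row lasts 1/8 s, in which the tool goes at most 62.5 mm and 10.7 degrees, less where a joint would pass 70% of its speed; a pose out of reach is approached as far as the arm can. A call is refused whole if a number of a shift passes 0.0625 or a number of a turn 0.188, either way. A call with a gripper value outside its range is refused whole. The fingers move at their own pace and stop on an object; FORCE is the grip in N (left out, the last holds). Time passes only in rows, so rows that do not move let the fingers close. It gives the time, the measured TCP pose, the force and the opening at its end, in the units of the state.
- env.get_obs(): the state, without advancing time (a new reading comes with each control period).
- imaging.capture(name): name is "side" or "top"; returns a dict with "image" (384x512x3 uint8, red, green, blue), "range_z" (384x512 float32, m along the optical axis (not along the pixel's ray), 0 where there is no reading), "fx", "fy", "cx", "cy" (pixels), "R" (3x3) and "t" (3): a world point X has camera coordinates R X + t. Camera axes: x right, y down, z forward; pixel columns grow to the right and rows downward; lengths in m; the calibration is good to about 2 mm. A picture is of the moment at which its call begins.
- env.finish_job(): hands the job in, once; it reports no verdict.
The state is a dict: "time_s": time; "qpos": joint angles; "joint_vel": joint speeds; "tau": joint torques, N m; "tcp_pos": TCP position; "eef_rot": TCP orientation; "force": force on the tool from outside, world axes, zero at the start; "moment": the same for the moment, N m; "gripper_width": finger opening in m.
Only numpy, scipy, OpenCV 4.12 (cv2) and the standard library are available. Lean on these libraries where they do the work, as an engineer would, in place of code of your own. Each camera call takes 0.05 s, during which the arm holds its last target.

## Working session

There is one attempt and no reset: what is moved stays moved. The work goes in short steps, Python scripts to look and compute and a shell command to move; the robot and the scene stay as the last step left them, time stands still between calls to the robot, and variables do not carry over. Pictures are saved under pics/ and viewed, and the job is handed in when it is done.

```bash
ls; mkdir -p pics; python3 - <<'E'
from station import env, imaging
import cv2,numpy as np
for n in ("side","top"):
    c=imaging.capture(n); cv2.imwrite(f"pics/{n}0.png",cv2.resize(c["image"][:,:,::-1],(800,600),interpolation=cv2.INTER_CUBIC))
    np.savez(f"{n}0.npz",**c)
    print(n,c["fx"],c["cx"],c["cy"],(-c["R"].T@c["t"]).round(3),c["R"].round(3).tolist())
print(env.get_obs())
E
```

```text
pics
side 425.3462997796139 249.86324884784423 192.01560739960553 [-0.124 -1.031  0.898] [[0.845, -0.535, 0.004], [-0.274, -0.439, -0.855], [0.459, 0.722, -0.518]]
top 359.04952815304233 257.3485263117287 191.57374429858473 [0.329 0.024 1.249] [[0.008, -1.0, 0.001], [-0.983, -0.008, -0.182], [0.182, 0.0, -0.983]]
{'time_s': 0.1, 'qpos': array([ 1.13867477e+00,  3.79387085e-01,  1.73471484e+00, -1.06405217e-05,
        1.02850619e+00, -3.32689612e-02]), 'joint_vel': array([-6.87264108e-05, -1.23744297e-03,  5.46527282e-05,  5.23683267e-05,
       -5.56031407e-04,  8.75923387e-04]), 'tau': array([ 2.14554498e-04, -7.65044117e+01, -4.35291195e+01,  6.51899586e-02,
        3.99358082e-02,  2.12190065e-05]), 'tcp_pos': array([0.27169667, 0.64474904, 0.22733592]), 'eef_rot': array([ 0.13973082,  0.69317215, -0.14043099,  0.69301284]), 'force': array([ 0.17388277, -0.80162434, -0.56121252]), 'moment': array([ 0.05557224, -0.01696145,  0.07307347]), 'gripper_width': 0.09087315806049844}
```

View pics/side0.png

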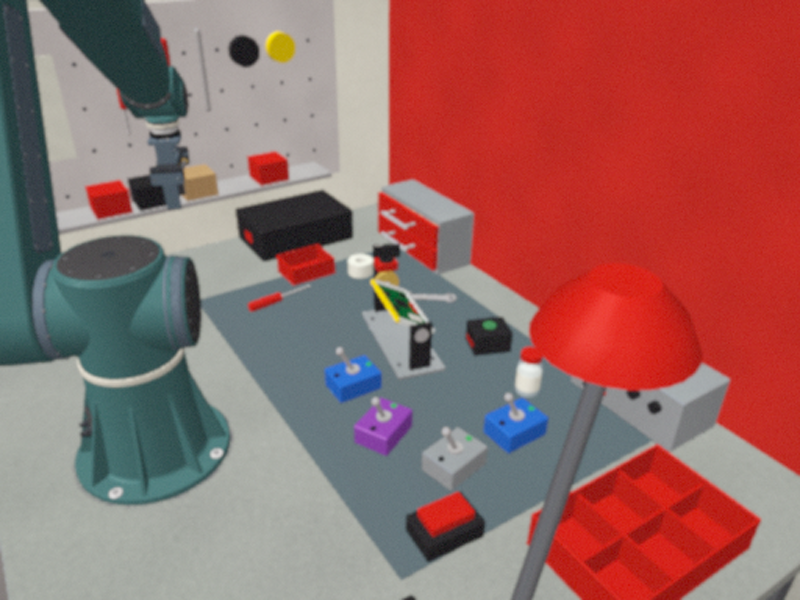

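View pics/top0.png

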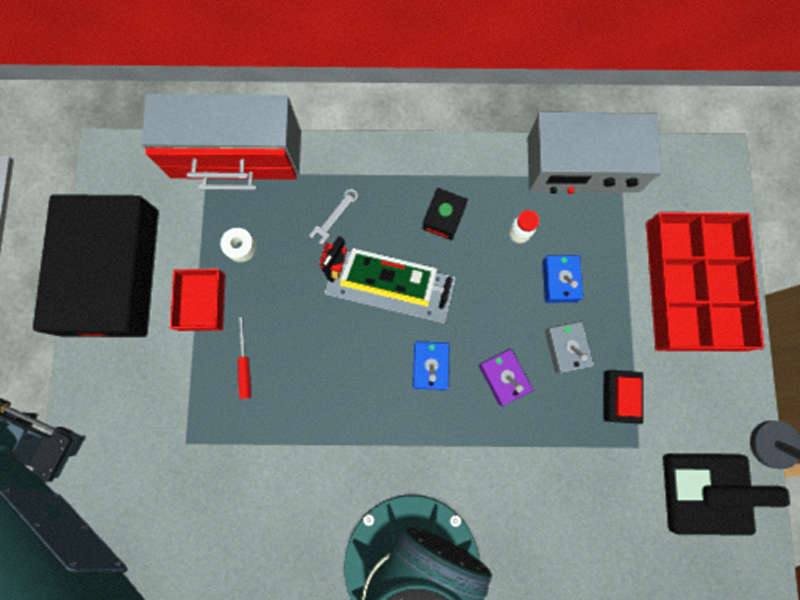

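The top view shows the rework frame at about (390,283), with the knob and red head at (333,258) on its left end. Four toggle boxes are candidates: blue (431,365), purple (505,377), blue (563,278) and grey (570,347). Only the grey one fits the description, so I'll enlarge both it and the frame.

```bash
python3 - <<'E'
import cv2,numpy as np
t=np.load("top0.npz")["image"][:,:,::-1]; s=np.load("side0.npz")["image"][:,:,::-1]
cv2.imwrite("pics/topcrop.png",np.hstack([cv2.resize(t[140:220,195:300],None,fx=5,fy=5,interpolation=cv2.INTER_CUBIC),cv2.resize(t[195:250,340:395],(275,400),interpolation=cv2.INTER_CUBIC)]))
cv2.imwrite("pics/sidecrop.png",np.hstack([cv2.resize(s[150:245,220:300],(400,475),interpolation=cv2.INTER_CUBIC),cv2.resize(s[260:320,255:320],(400,475),interpolation=cv2.INTER_CUBIC)]))
E
```

```text
(no output)
```

View pics/topcrop.png

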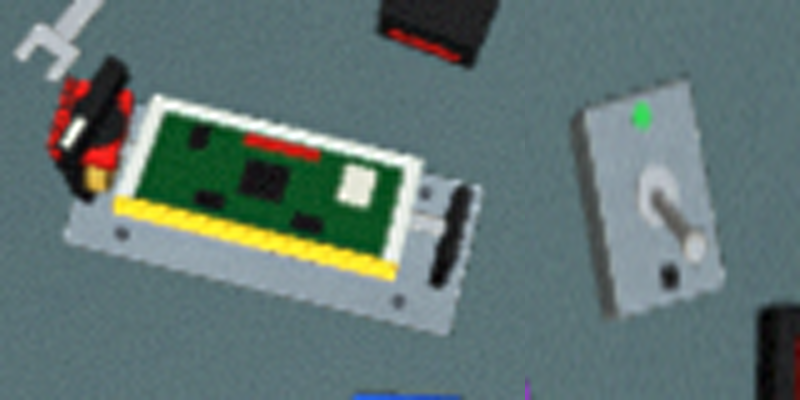

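View pics/sidecrop.png

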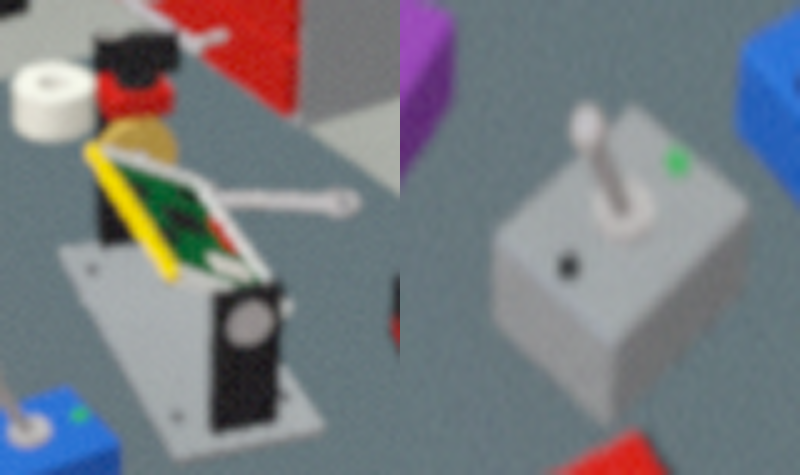

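```bash
cat > h.py <<'E'
import cv2,numpy as np
def ray(c,u,v,z):
    d=c["R"].T@np.array([(u-c["cx"])/c["fx"],(v-c["cy"])/c["fy"],1.]); o=-c["R"].T@c["t"]
    return o+d*(z-o[2])/d[2]
def cloud(c):
    v,u=np.mgrid[:384,:512]; Z=c["range_z"]
    P=np.stack([(u-c["cx"])/c["fx"]*Z,(v-c["cy"])/c["fy"]*Z,Z],-1)
    return (P-c["t"])@c["R"]
def tri(cs,uvs):
    A=np.zeros((3,3));b=np.zeros(3)
    for c,(u,v) in zip(cs,uvs):
        d=c["R"].T@np.array([(u-c["cx"])/c["fx"],(v-c["cy"])/c["fy"],1.]);d/=np.linalg.norm(d)
        M=np.eye(3)-np.outer(d,d);A+=M;b+=M@(-c["R"].T@c["t"])
    return np.linalg.solve(A,b)
def proj(c,X):
    p=c["R"]@np.asarray(X)+c["t"]; return np.array([p[0]/p[2]*c["fx"]+c["cx"],p[1]/p[2]*c["fy"]+c["cy"]])
E
python3 - <<'E'
from h import *
t=dict(np.load("top0.npz"));s=dict(np.load("side0.npz"))
k=lambda x,y:(x/5+195-.4,y/5+140-.4)
print("foot corners top")
for p in [(65,240),(447,335),(482,185)]: print(ray(t,*k(*p),.01).round(4))
# grey box top corners at z=.045: from crop (275x400 of 55x55: x offset 525)
k2=lambda x,y:((x-525)/5+340-.4,y*55/400+195-.4)
print("box");
for n,p,z in [("tl",(583,108),.045),("tr",(688,80),.045),("br",(722,282),.045),("bl",(612,318),.045),("g",(642,116),.045),("b",(669,277),.045),("ball",(692,247),.104)]: print(n,ray(t,*k2(*p),z).round(4))
ks=lambda x,y:((x-400)*65/400+255,y*60/475+260)
print("side",[ray(s,*ks(*p),z).round(4) for p,z in [((677,162),.045),((568,265),.045),((585,128),.104)]])
print("balltri",tri([t,s],[k2(692,247),ks(585,128)]))
C=cloud(t); 
# yellow mask
h=cv2.cvtColor(t["image"],cv2.COLOR_RGB2HSV)
m=cv2.inRange(h,(22,150,120),(35,255,255))>0; m[:150]=0;m[210:]=0
P=C[m]; print("yellow",m.sum(),P.mean(0),P[P[:,1].argmin()],P[P[:,1].argmax()])
g=cv2.inRange(h,(45,150,30),(75,255,150))>0; m=g.copy(); m[:140]=0;m[200:]=0;m[:,:200]=0;m[:,280:]=0
P=C[m];P=P[P[:,2]>.05];c=P.mean(0);w=np.linalg.svd(P-c)[2][2];w*=np.sign(w[2]);print("green",len(P),c,w)
# knob: z>.17
m=(C[...,2]>.185)&(C[...,2]<.22); m[:140]=0;m[190:]=0;m[:,:190]=0;m[:,:]&=True;m[:,240:]=0
P=C[m];print("knob",len(P),P.mean(0),np.percentile(P[:,2],[5,50,95]))
r=cv2.minAreaRect(P[:,:2].astype(np.float32)*1000);print(r)
E
```

```text
foot corners top
[0.5705 0.1993 0.01  ]
[ 0.5054 -0.069   0.01  ]
[ 0.6127 -0.0943  0.01  ]
box
tl [ 0.4926 -0.2934  0.045 ]
tr [ 0.5064 -0.3651  0.045 ]
br [ 0.4129 -0.3832  0.045 ]
bl [ 0.3958 -0.309   0.045 ]
g [ 0.4892 -0.3332  0.045 ]
b [ 0.4148 -0.3479  0.045 ]
ball [ 0.4238 -0.3449  0.104 ]
side [array([ 0.4915, -0.3351,  0.045 ]), array([ 0.4175, -0.35  ,  0.045 ]), array([ 0.4249, -0.3483,  0.104 ])]
balltri [ 0.42507943 -0.346211    0.10188622]
yellow 218 [0.55235302 0.06750574 0.12968227] [ 0.53251509 -0.02557406  0.12417499] [0.60172462 0.17721559 0.07197268]
green 610 [0.58803288 0.0569638  0.10730859] [ 0.93491068 -0.24758548  0.25425075]
knob 122 [0.61488719 0.15870729 0.20087927] [0.19052501 0.20218986 0.20552951]
((616.78125, 159.74932861328125), (15.88497257232666, 65.97499084472656), 61.36699295043945)
```

The grey box's toggle leans to the black-dot side, with its ball at about (0.425,-0.346,0.102), so that is the one. The frame centre is near (0.5915,0.053) at yaw -0.235. The knob already stands about 0.26 rad clockwise and the carrier is tilted about 0.5 rad. Next I'll work out how to turn and shift the tool.

```bash
cat > g.py <<'E'
from h import *
from scipy.spatial.transform import Rotation as Rn
ax=np.array([.5915,.053,.1]);f=-.235
xb=np.array([np.cos(f),np.sin(f),0]);yb=np.array([-np.sin(f),np.cos(f),0])
def bf(P): 
    d=np.asarray(P)-ax; return np.array([d@xb,d@yb,d[...,2] if d.ndim==1 else d[:,2]])
def state():
    from station import env
    o=env.get_obs();R=Rn.from_quat(o["eef_rot"]).as_matrix()
    print("t",round(o["time_s"],2),"tcp",o["tcp_pos"].round(4),"board",(bf(o["tcp_pos"])*1e3).round(1),"F",o["force"].round(1),"M",o["moment"].round(2),"w",round(o["gripper_width"],4),"q",o["qpos"].round(3))
    print("x",R[:,0].round(3),"y",R[:,1].round(3),"z",R[:,2].round(3)); return o,R
def delta(R,tcp,tgt): return (R.T@(np.array(tgt)-tcp)).round(4)
E
python3 - <<'E'
from g import *
o,R=state()
# wanted tool y = +-xb , x down
for sgn in (1,-1):
    y=sgn*xb;x=np.array([0,0,-1.]);W=np.stack([x,y,np.cross(x,y)],1)
    print(sgn,Rn.from_matrix(R.T@W).as_rotvec())
tgt=ax+(-.075)*xb-.03*yb; tgt[2]=.25
print("shift tool",delta(R,o["tcp_pos"],tgt))
# carrier angle from yellow rail
t=dict(np.load("top0.npz"));C=cloud(t);h=cv2.cvtColor(t["image"],cv2.COLOR_RGB2HSV)
m=cv2.inRange(h,(22,150,120),(35,255,255))>0; m[:150]=0;m[210:]=0
P=C[m];q=np.array([bf(p) for p in P])*1e3;print(np.median(q,0),np.percentile(q,[5,95],axis=0))
E
```

```text
t 0.1 tcp [0.2717 0.6447 0.2273] board [-448.8  501.   127.3] F [ 0.2 -0.8 -0.6] M [ 0.06 -0.02  0.07] w 0.0909 q [ 1.139  0.379  1.735 -0.     1.029 -0.033]
x [-0.    -0.001 -1.   ] y [ 0.388  0.922 -0.001] z [ 0.922 -0.388 -0.   ]
1 [1.40694910e+00 6.93707643e-04 8.59295766e-04]
-1 [-1.73464326e+00 -8.98661284e-04  7.25487342e-04]
shift tool [-0.0222 -0.463   0.4554]
[-41.52199589   3.63175014  25.40231648] [[-45.76924623 -81.00569982  18.444177  ]
 [-30.7291669  104.96550285  30.35894364]]
```

```bash
python3 -m crank '[[-0.04,0,0,0.188,0,0,0],[-0.03,0,0,0.188,0,0,0],[0,0,0,0.188,0,0,0],[0,0,0,0.188,0,0,0],[0,0,0,0.188,0,0,0],[0,0,0,0.188,0,0,0],[0,0,0,0.188,0,0,0],[0,0,0,0.091,0,0,0]]' 20 && python3 -m crank '[[0,0.03,0.044,0,0,0,0],[0,0.03,0.044,0,0,0,0],[0,0.03,0.044,0,0,0,0],[0,0.03,0.044,0,0,0,0],[0,0.03,0.044,0,0,0,0],[0,0.03,0.044,0,0,0,0],[0,0.03,0.044,0,0,0,0],[0,0.03,0.044,0,0,0,0],[0,0.03,0.044,0,0,0,0],[0,0.03,0.044,0,0,0,0],[0,0.03,0.044,0,0,0,0],[0,0.03,0.044,0,0,0,0]]'; python3 -c "from g import *;state()"
```

```text
time_s: 1.1
tcp_pos: [0.2717, 0.6449, 0.2975]
eef_rot: [-0.555, -0.438, 0.556, -0.438]
force: [0.7, 0.3, -0.6]
gripper_width: 0.0143
time_s: 2.6
tcp_pos: [0.5013, 0.0468, 0.2979]
eef_rot: [0.554, 0.439, -0.554, 0.439]
force: [0.4, 1.1, -0.7]
gripper_width: 0.0002
t 2.6 tcp [0.5013 0.0468 0.2979] board [-86.3 -27.  197.9] F [ 0.4  1.1 -0.7] M [-0.03  0.07  0.  ] w 0.0002 q [ 0.047 -0.024  2.076  0.     1.09   0.278]
x [ 0.  0. -1.] y [ 0.973 -0.229  0.   ] z [-0.229 -0.973 -0.   ]
```

```bash
python3 -m crank '[[0.04,0,0,0,0,0,0],[0.05,0,0,0,0,0,0],[0.05,0,0,0,0,0,0],[0.046,0,0,0,0,0,0],[0,0,0,0,0,0,0]]'; python3 - <<'E'
from g import *; state()
from station import imaging
c=imaging.capture("side");np.savez("side1.npz",**c)
cv2.imwrite("pics/side1.png",cv2.resize(c["image"][150:250,200:320,::-1],(720,600),interpolation=cv2.INTER_CUBIC))
E
```

```text
time_s: 3.22
tcp_pos: [0.4988, 0.0484, 0.1094]
eef_rot: [-0.553, -0.44, 0.556, -0.438]
force: [-0.3, -0.4, 0.5]
gripper_width: 0.0005
t 3.23 tcp [0.4988 0.0484 0.1094] board [-89.1 -26.    9.4] F [-0.3 -0.4  0.5] M [-0.08  0.05  0.02] w 0.0005 q [ 0.05   0.26   2.175 -0.     0.713  0.282]
x [-0.006 -0.    -1.   ] y [ 0.973 -0.23  -0.006] z [-0.229 -0.973  0.002]
```

View pics/side1.png

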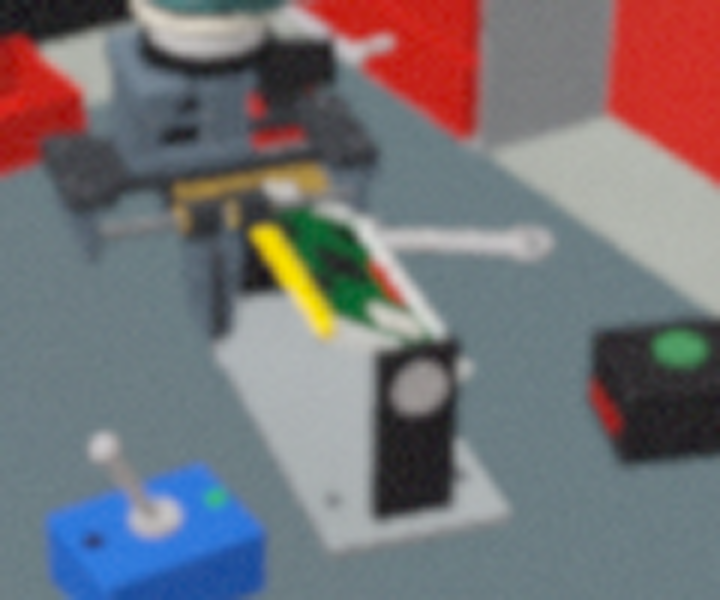

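```bash
python3 -m crank '[[0,0.014,0,0,0,0,0],[0,0.013,0,0,0,0,0],[-0.0046,0.0035,0,0,0,0,0],[-0.008,0.0035,0,0,0,0,0],[-0.009,0.0065,0,0,0,0,0],[-0.007,0.008,0,0,0,0,0],[-0.005,0.009,0,0,0,0,0],[-0.004,0.013,0,0,0,0,0],[0,0,0,0,0,0,0]]'; python3 - <<'E'
from g import *; state()
from station import imaging
c=imaging.capture("side");np.savez("side2.npz",**c)
cv2.imwrite("pics/side2.png",cv2.resize(c["image"][150:250,200:320,::-1],(720,600),interpolation=cv2.INTER_CUBIC))
E
```

```text
time_s: 4.4
tcp_pos: [0.5712, 0.0322, 0.1505]
eef_rot: [0.555, 0.438, -0.554, 0.439]
force: [0.1, 0.3, 0.1]
gripper_width: 0.0003
t 4.4 tcp [0.5712 0.0322 0.1505] board [-14.9 -25.   50.5] F [0.1 0.3 0.1] M [-0.13  0.07  0.02] w 0.0003 q [ 0.016  0.288  2.031 -0.     0.821  0.247]
x [ 0.002 -0.    -1.   ] y [ 0.973 -0.23   0.002] z [-0.23  -0.973 -0.001]
```

View pics/side2.png

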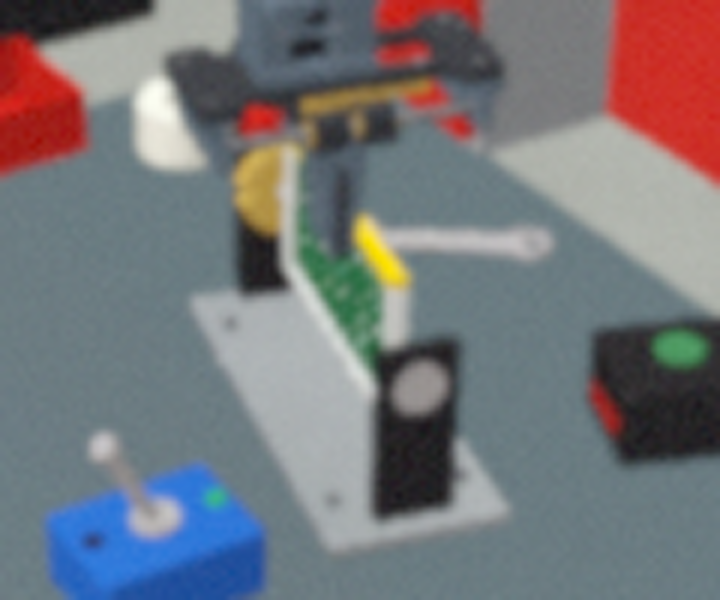

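```bash
python3 -m crank '[[-0.0075,0.0135,0,0,0,0,0],[0.003,0.010,0,0,0,0,0],[0.005,0.009,0,0,0,0,0],[0.008,0.007,0,0,0,0,0],[0.008,0.005,0,0,0,0,0],[0.008,0.003,0,0,0,0,0],[0.004,0.001,0,0,0,0,0],[0,0,0,0,0,0,0]]'; python3 - <<'E'
from g import *; state()
from station import imaging
c=imaging.capture("side");np.savez("side3.npz",**c)
cv2.imwrite("pics/side3.png",cv2.resize(c["image"][150:250,200:320,::-1],(720,600),interpolation=cv2.INTER_CUBIC))
E
```

```text
time_s: 5.45
tcp_pos: [0.6166, 0.0213, 0.1205]
eef_rot: [-0.554, -0.439, 0.555, -0.439]
force: [-0.5, -0.1, 0.2]
gripper_width: 0.0003
t 5.45 tcp [0.6166 0.0213 0.1205] board [ 31.8 -25.   20.5] F [-0.5 -0.1  0.2] M [-0.1   0.06  0.  ] w 0.0003 q [-0.003  0.397  1.946 -0.     0.8    0.228]
x [-0.001 -0.    -1.   ] y [ 0.973 -0.229 -0.001] z [-0.229 -0.973  0.   ]
```

View pics/side3.png

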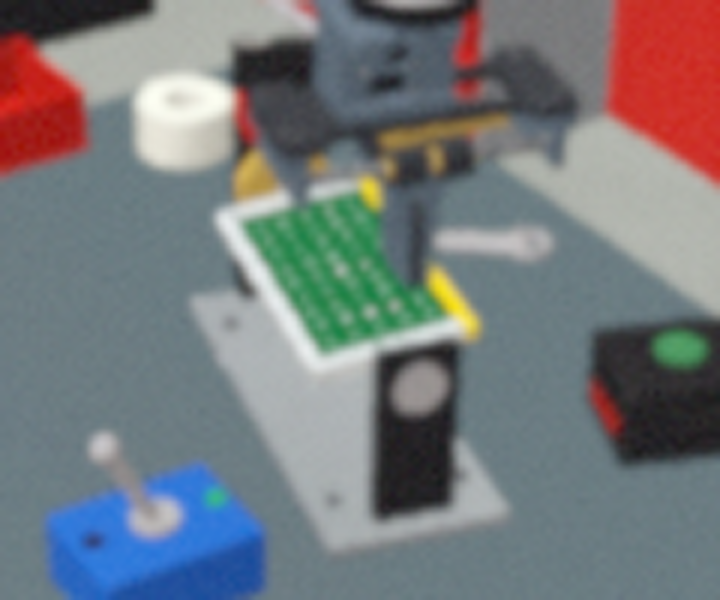

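```bash
python3 -m crank '[[-0.05,0,0,0,0,0,0],[-0.06,0,0,0,0,0,0.3],[-0.03,-0.03,0,0,0,0,0.5],[0,-0.05,0,0,0,0,0.5],[0,-0.05,0,0,0,0,0.5],[0,-0.05,0,0,0,0,0.5],[0,0,0,0,0,0,0.5]]'; python3 - <<'E'
from g import *; state()
from station import imaging
for n in("side","top"):
    c=imaging.capture(n);np.savez(n+"4.npz",**c)
    h=cv2.cvtColor(c["image"],cv2.COLOR_RGB2HSV);C=cloud(c)
    q=np.moveaxis(np.array([(C-ax)@xb,(C-ax)@yb,C[...,2]-.1]),0,-1)*1e3
    m=(cv2.inRange(h,(45,120,30),(90,255,255))>0)&(abs(q[...,0])<40)&(abs(q[...,1])<85)&(abs(q[...,2])<40)
    P=q[m]; k=np.ones(len(P),bool)
    for _ in range(5):
        A=np.c_[P[:,:2],np.ones(len(P))];s=np.linalg.lstsq(A[k],P[k,2],rcond=None)[0];r=P[:,2]-A@s;k=abs(r)<2.5*np.std(r[k])
    print(n,m.sum(),k.sum(),"z=ax+by+c",s.round(4),"std",np.std(r[k]))
    y=(cv2.inRange(h,(22,150,120),(35,255,255))>0)&(abs(q[...,0])<80)&(abs(q[...,1])<100)
    print(" yellow",np.median(q[y],0))
    if n=="top": cv2.imwrite("pics/top4.png",cv2.resize(c["image"][130:230,180:300,::-1],(720,600),interpolation=cv2.INTER_CUBIC))
E
```

```text
time_s: 6.38
tcp_pos: [0.439, 0.063, 0.261]
eef_rot: [-0.554, -0.439, 0.554, -0.439]
force: [-0.3, 0.0, 0.5]
gripper_width: 0.0452
t 6.38 tcp [0.439 0.063 0.261] board [-150.6  -25.8  161. ] F [-0.3  0.   0.5] M [-0.11  0.04  0.02] w 0.0452 q [ 0.09  -0.092  2.212  0.     1.021  0.32 ]
x [-0.  0. -1.] y [ 0.974 -0.228 -0.   ] z [-0.228 -0.974  0.   ]
side 310 304 z=ax+by+c [ 0.1097 -0.0002 -0.0617] std 1.8024548155632576
 yellow [43.37530726 -0.22321116  8.46014536]
top 681 665 z=ax+by+c [ 1.0240e-01 -8.0000e-04  1.7674e+00] std 2.0629775800201116
 yellow [44.0033686  -0.73584842  9.64277351]
```

View pics/top4.png

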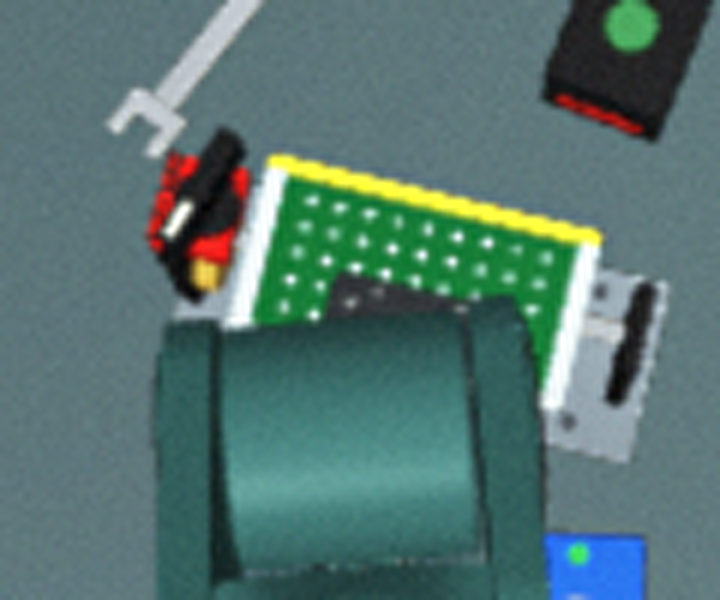

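Step 1's pose is reached, but the fit gives about 0.105 rad short of level. That is close to the 0.15 limit, so I'll press the yellow rail down about 4 mm more.

```bash
python3 -m crank '[[0,0.046,0,0,0,0,0],[0,0.046,0,0,0,0,0],[0,0.046,0,0,0,0,0],[0,0.046,0,0,0,0,0],[0.04,0,0,0,0,0,0],[0.05,0,0,0,0,0,0],[0.035,0,0,0,0,0,0],[0.012,0,0,0,0,0,0],[0.008,0,0,0,0,0,0],[0,0,0,0,0,0,0]]'; python3 -c "from g import *;state()"; python3 -m crank '[[-0.05,0,0,0,0,0,0],[-0.06,0,0,0,0,0,0.4],[-0.03,-0.03,0,0,0,0,0.5],[0,-0.05,0,0,0,0,0.5],[0,-0.05,0,0,0,0,0.5],[0,-0.05,0,0,0,0,0.5],[0,0,0,0,0,0,0.5]]'; python3 - <<'E'
from g import *; state()
from station import imaging
for n in("side","top"):
    c=imaging.capture(n);np.savez(n+"5.npz",**c)
    h=cv2.cvtColor(c["image"],cv2.COLOR_RGB2HSV);C=cloud(c)
    q=np.moveaxis(np.array([(C-ax)@xb,(C-ax)@yb,C[...,2]-.1]),0,-1)*1e3
    m=(cv2.inRange(h,(45,120,30),(90,255,255))>0)&(abs(q[...,0])<40)&(abs(q[...,1])<85)&(abs(q[...,2])<40)
    P=q[m]; k=np.ones(len(P),bool)
    for _ in range(5):
        A=np.c_[P[:,:2],np.ones(len(P))];s=np.linalg.lstsq(A[k],P[k,2],rcond=None)[0];r=P[:,2]-A@s;k=abs(r)<2.5*np.std(r[k])
    print(n,m.sum(),"z=ax+by+c",s.round(4))
c=dict(np.load("top5.npz"));C=cloud(c);q=np.moveaxis(np.array([(C-ax)@xb,(C-ax)@yb,C[...,2]]),0,-1)
m=(q[...,2]>.192)&(q[...,2]<.215)&(abs(q[...,0])<.05)&(abs(q[...,1]-.11)<.04)
P=C[m];print(len(P),cv2.minAreaRect(P[:,:2].astype(np.float32)*1000))
E
```

```text
time_s: 7.72
tcp_pos: [0.6215, 0.0202, 0.1166]
eef_rot: [0.555, 0.439, -0.554, 0.439]
force: [-0.1, 0.0, 0.4]
gripper_width: 0.0008
t 7.72 tcp [0.6215 0.0202 0.1166] board [ 36.8 -24.9  16.6] F [-0.1  0.   0.4] M [-0.08  0.11  0.02] w 0.0008 q [-0.005  0.408  1.938  0.     0.795  0.227]
x [ 0.001  0.    -1.   ] y [ 0.973 -0.23   0.001] z [-0.23  -0.973 -0.   ]
time_s: 8.6
tcp_pos: [0.4439, 0.0622, 0.2573]
eef_rot: [0.555, 0.439, -0.553, 0.44]
force: [0.1, 0.2, 0.4]
gripper_width: 0.0451
t 8.6 tcp [0.4439 0.0622 0.2573] board [-145.7  -25.4  157.3] F [0.1 0.2 0.4] M [-0.16  0.01 -0.03] w 0.0451 q [ 0.087 -0.079  2.208  0.     1.01   0.317]
x [ 0.002  0.    -1.   ] y [ 0.974 -0.228  0.002] z [-0.228 -0.974 -0.001]
side 215 z=ax+by+c [-0.0815 -0.0027 -0.0012]
top 593 z=ax+by+c [-0.082   0.0025  1.5829]
111 ((615.644775390625, 159.19161987304688), (14.358739852905273, 65.0000228881836), 63.019737243652344)
```

The board is now about -0.08 rad from level, inside the blade's 0.15 rad capture. Next is the knob, with its bar at yaw about -0.485. I'll rotate the jaws across it.

```bash
python3 -m crank '[[-0.01,0,0,-0.188,0,0,0.5],[-0.01,0,0,-0.188,0,0,0.5],[0,0,0,-0.188,0,0,0.5],[0,0,0,-0.188,0,0,0.5],[0,0,0,-0.188,0,0,0.5],[0,0,0,-0.188,0,0,0.5],[0,0,0,-0.188,0,0,0.5],[0,0,0,0,0,0,0.5]]'; python3 -c "
from g import *;o,R=state();print(np.arctan2(R[1,1],R[0,1]),delta(R,o['tcp_pos'],[.6165,.1597,.19]))"
```

```text
time_s: 9.7
tcp_pos: [0.4468, 0.0615, 0.2766]
eef_rot: [0.172, 0.686, -0.172, 0.686]
force: [0.1, -0.3, 0.9]
gripper_width: 0.0454
t 9.7 tcp [0.4468 0.0615 0.2766] board [-142.7  -25.4  176.6] F [ 0.1 -0.3  0.9] M [0.02 0.02 0.01] w 0.0454 q [ 0.085 -0.098  2.187  0.     1.052 -0.994]
x [ 0.001  0.    -1.   ] y [0.472 0.882 0.001] z [ 0.882 -0.472  0.001]
1.079433579193505 [0.0868 0.1666 0.1032]
```

```bash
python3 -m crank '[[0,0.0416,0.0258,0,0,0,0.5],[0,0.0416,0.0258,0,0,0,0.5],[0,0.0416,0.0258,0,0,0,0.5],[0,0.0418,0.0258,0,0,0,0.5],[0,0,0,0,0,0,0.5],[0.03,0,0,0,0,0,0.5],[0.03,0,0,0,0,0,0.5],[0.027,0,0,0,0,0,0.5],[0,0,0,0,0,0,0.5]]'; python3 - <<'E'
from g import *;o,R=state();print(delta(R,o['tcp_pos'],[.6165,.1597,.19]))
from station import imaging
c=imaging.capture("side")
cv2.imwrite("pics/side6.png",cv2.resize(c["image"][120:220,200:320,::-1],(720,600),interpolation=cv2.INTER_CUBIC))
E
```

```text
time_s: 10.82
tcp_pos: [0.6139, 0.1595, 0.1875]
eef_rot: [0.172, 0.687, -0.173, 0.685]
force: [-0.7, 0.1, 0.5]
gripper_width: 0.0456
t 10.82 tcp [0.6139 0.1595 0.1875] board [ -3.  108.8  87.5] F [-0.7  0.1  0.5] M [-0.01 -0.03  0.02] w 0.0456 q [ 0.217  0.329  1.889 -0.     0.927 -0.86 ]
x [-0.003 -0.001 -1.   ] y [ 0.473  0.881 -0.002] z [ 0.881 -0.473 -0.002]
[-0.0025  0.0014  0.0021]
```

View pics/side6.png

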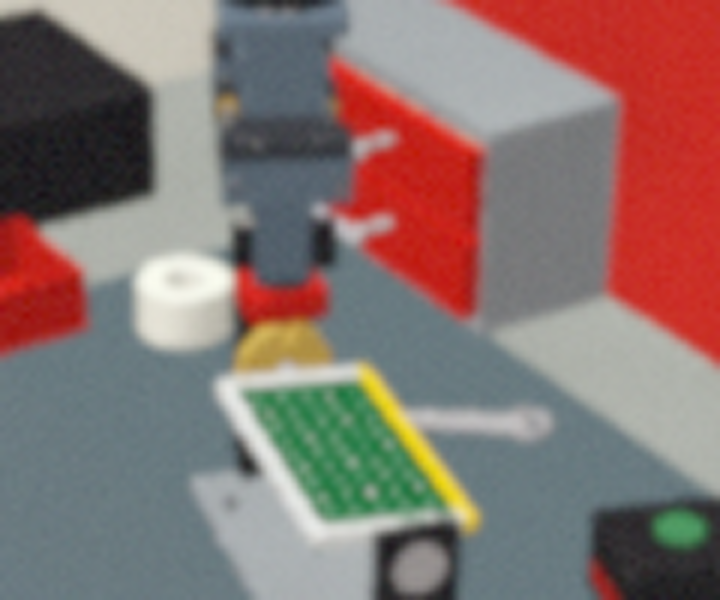

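```bash
python3 -m crank '[[-0.0025,0.001,0.002,0,0,0,0.3],[0,0,0,0,0,0,0],[0,0,0,0,0,0,0],[0,0,0,0,0,0,0]]' 30;  python3 -c "from g import *;state()";  python3 -m crank '[[0,0,0,0.15,0,0,0],[0,0,0,0.15,0,0,0],[0,0,0,0.15,0,0,0],[0,0,0,0.15,0,0,0],[0,0,0,0.15,0,0,0],[0,0,0,0,0,0,0]]'; python3 -c "from g import *;o,R=state();print(np.arctan2(R[1,1],R[0,1])-np.pi/2+.235)"
```

```text
time_s: 11.38
tcp_pos: [0.6171, 0.1594, 0.1921]
eef_rot: [0.171, 0.686, -0.172, 0.686]
force: [-3.5, -6.9, 8.1]
gripper_width: 0.0137
t 11.38 tcp [0.6171 0.1594 0.1921] board [1.000e-01 1.095e+02 9.210e+01] F [-3.5 -6.9  8.1] M [-1.32  0.66 -0.02] w 0.0137 q [ 2.170e-01  3.270e-01  1.882e+00 -1.000e-03  9.340e-01 -8.640e-01]
x [-0.    -0.001 -1.   ] y [ 0.47   0.883 -0.001] z [ 0.883 -0.47   0.   ]
time_s: 12.12
tcp_pos: [0.6173, 0.1595, 0.1921]
eef_rot: [0.411, 0.575, -0.412, 0.575]
force: [-3.3, -5.8, 6.4]
gripper_width: 0.0136
t 12.12 tcp [0.6173 0.1595 0.1921] board [  0.3 109.6  92.1] F [-3.3 -5.8  6.4] M [-1.03  0.55 -0.07] w 0.0136 q [ 2.170e-01  3.270e-01  1.882e+00 -1.000e-03  9.330e-01 -1.110e-01]
x [-0.    -0.001 -1.   ] y [ 0.946  0.323 -0.   ] z [ 0.323 -0.946  0.001]
-1.0070772425963948
```

```bash
python3 -m crank '[[0,0,0,0.12,0,0,0],[0,0,0,0.12,0,0,0],[0,0,0,0.12,0,0,0],[0,0,0,0.12,0,0,0],[0,0,0,0.12,0,0,0],[0,0,0,0,0,0,0]]'; python3 -c "from g import *;o,R=state();print(np.arctan2(R[1,1],R[0,1])-np.pi/2+.235)"
```

```text
time_s: 12.88
tcp_pos: [0.6175, 0.1595, 0.1921]
eef_rot: [-0.563, -0.428, 0.563, -0.428]
force: [-0.4, -5.2, 5.0]
gripper_width: 0.014
t 12.88 tcp [0.6175 0.1595 0.1921] board [  0.4 109.6  92.1] F [-0.4 -5.2  5. ] M [-1.18  0.26 -0.12] w 0.014 q [ 2.170e-01  3.270e-01  1.882e+00 -1.000e-03  9.330e-01  4.880e-01]
x [ 0.    -0.001 -1.   ] y [ 0.964 -0.267  0.001] z [-0.268 -0.964  0.001]
-1.6065935568143588
```

Torque stays low past the 1.5 rad hard-stop region, so the blade is in the notch. Turning on to home.

```bash
python3 -m crank '[[0,0,0,0.12,0,0,0],[0,0,0,0.12,0,0,0],[0,0,0,0.12,0,0,0],[0,0,0,0.07,0,0,0],[0,0,0,0,0,0,0]]'; python3 -c "from g import *;o,R=state();print(np.arctan2(R[1,1],R[0,1])-np.pi/2+.235)"; python3 -m crank '[[0,0,0,0.05,0,0,0],[0,0,0,0.05,0,0,0],[0,0,0,0,0,0,0]]'; python3 -c "from g import *;o,R=state();print(np.arctan2(R[1,1],R[0,1])-np.pi/2+.235)"
```

```text
time_s: 13.5
tcp_pos: [0.6176, 0.1595, 0.1921]
eef_rot: [0.641, 0.298, -0.641, 0.299]
force: [-0.1, -6.0, 5.2]
gripper_width: 0.0138
t 13.5 tcp [0.6176 0.1595 0.1921] board [  0.6 109.6  92.1] F [-0.1 -6.   5.2] M [-1.35  0.11 -0.03] w 0.0138 q [ 2.170e-01  3.270e-01  1.882e+00 -1.000e-03  9.330e-01  9.170e-01]
x [ 0.001 -0.001 -1.   ] y [ 0.765 -0.644  0.001] z [-0.644 -0.765  0.   ]
-2.0357853250340123
time_s: 13.88
tcp_pos: [0.6176, 0.1595, 0.1921]
eef_rot: [0.655, 0.266, -0.655, 0.267]
force: [-0.3, -5.7, 5.0]
gripper_width: 0.0141
t 13.88 tcp [0.6176 0.1595 0.1921] board [  0.6 109.6  92.1] F [-0.3 -5.7  5. ] M [-1.24  0.21  1.01] w 0.0141 q [ 0.217  0.327  1.882 -0.002  0.932  1.016]
x [ 0.001 -0.001 -1.   ] y [ 0.698 -0.716  0.002] z [-0.716 -0.698  0.   ]
-2.1338419956057213
```

Moment jumped to 1.0 N m, so the knob is at its stop. I'll release, lift and check.

```bash
python3 -m crank '[[0,0,0,-0.03,0,0,0],[0,0,0,0,0,0,0.5],[0,0,0,0,0,0,0.5],[-0.05,0,0,0,0,0,0.5],[-0.05,0,0,0,0,0,0.5],[0,-0.04,0.03,0,0,0,0],[0,-0.04,0.04,0,0,0,0],[0,-0.04,0.04,0,0,0,0],[0,-0.04,0.04,0,0,0,0],[0,0,0.04,0,0,0,0],[0,0,0.04,0,0,0,0],[0,0,0,0,0,0,0]]'; python3 - <<'E'
from g import *;state()
from station import imaging
for n in("side","top"):
    c=imaging.capture(n)
    h=cv2.cvtColor(c["image"],cv2.COLOR_RGB2HSV);C=cloud(c)
    q=np.moveaxis(np.array([(C-ax)@xb,(C-ax)@yb,C[...,2]-.1]),0,-1)*1e3
    m=(cv2.inRange(h,(45,120,30),(90,255,255))>0)&(abs(q[...,0])<40)&(abs(q[...,1])<85)&(abs(q[...,2])<40)
    P=q[m]; k=np.ones(len(P),bool)
    for _ in range(5):
        A=np.c_[P[:,:2],np.ones(len(P))];s=np.linalg.lstsq(A[k],P[k,2],rcond=None)[0];r=P[:,2]-A@s;k=abs(r)<2.5*np.std(r[k])
    print(n,m.sum(),"z=ax+by+c",s.round(4))
    if n=="top":
        m=(q[...,2]>92)&(q[...,2]<115)&(abs(q[...,0])<50)&(abs(q[...,1]-110)<40)
        P=C[m];print(len(P),cv2.minAreaRect(P[:,:2].astype(np.float32)*1000))
        cv2.imwrite("pics/top7.png",cv2.resize(c["image"][130:280,180:400,::-1],(800,545),interpolation=cv2.INTER_CUBIC))
E
```

```text
time_s: 15.38
tcp_pos: [0.3411, 0.1051, 0.2915]
eef_rot: [0.652, 0.275, -0.651, 0.275]
force: [-0.8, 1.2, 0.9]
gripper_width: 0.0005
t 15.38 tcp [0.3411 0.1051 0.2915] board [-255.7   -7.6  191.5] F [-0.8  1.2  0.9] M [-0.05  0.04  0.03] w 0.0005 q [ 0.234 -0.319  2.33   0.     1.13   1.004]
x [ 0.001  0.    -1.   ] y [ 0.717 -0.697  0.   ] z [-0.697 -0.717 -0.001]
side 248 z=ax+by+c [-0.015  -0.0045 -0.0622]
top 1028 z=ax+by+c [-8.2000e-03  1.3000e-03  1.4978e+00]
106 ((615.01513671875, 158.7737579345703), (63.93326950073242, 13.689271926879883), 44.92048263549805)
```

View pics/top7.png

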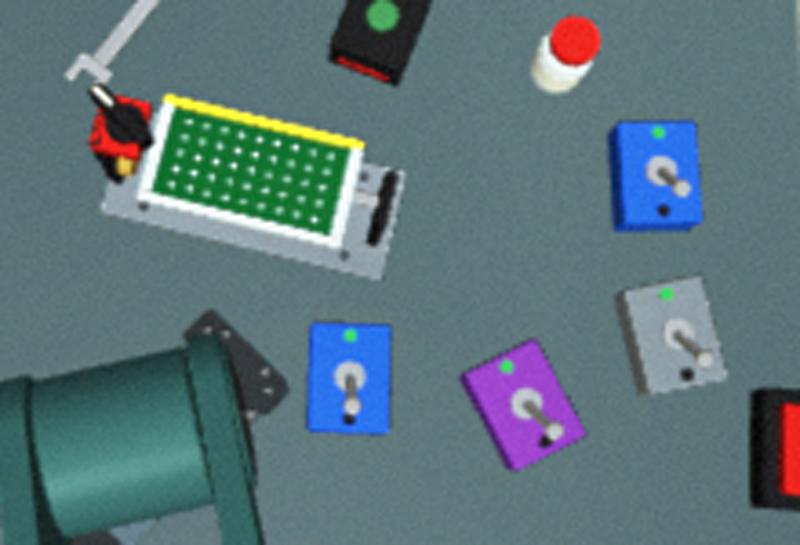

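Board level within about 0.015 rad, yellow rail on the far side, knob at about 2.1 rad. Now the grey box's toggle at crop pixel (700,355): it is the only grey one, the others being blue (665,180), blue (350,395) and purple (540,415).

```bash
python3 -m crank '[[0,0,0,-0.188,0,0,0],[0,0,0,-0.188,0,0,0],[0,0,0,-0.188,0,0,0],[0,0,0,-0.188,0,0,0],[0,0,0,-0.188,0,0,0],[0,0,0,-0.026,0,0,0],[0,0,0,0,0,0,0]]'; python3 -c "
from g import *;o,R=state();print(np.arctan2(R[1,1],R[0,1]));a=np.array([.5,-.12,.26]);print(delta(R,o['tcp_pos'],a));print(delta(R,a,[.394,-.353,.104]))"
```

```text
time_s: 16.35
tcp_pos: [0.3427, 0.1063, 0.2915]
eef_rot: [0.45, 0.546, -0.45, 0.545]
force: [-0.8, -0.3, 0.5]
gripper_width: 0.0003
t 16.35 tcp [0.3427 0.1063 0.2915] board [-254.4   -6.1  191.5] F [-0.8 -0.3  0.5] M [-0.05 -0.01 -0.03] w 0.0003 q [ 0.236 -0.314  2.327  0.     1.129  0.045]
x [-0. -0. -1.] y [ 0.982  0.19  -0.   ] z [ 0.19  -0.982 -0.   ]
0.19125572596237206
[0.0315 0.1114 0.2521]
[ 0.156  -0.1483  0.2086]
```

```bash
python3 -m crank '[[0,0.018,0.042,0,0,0,0],[0,0.018,0.042,0,0,0,0],[0,0.018,0.042,0,0,0,0],[0,0.018,0.042,0,0,0,0],[0.015,0.02,0.042,0,0,0,0],[0.015,0.02,0.042,0,0,0,0],[0,-0.03,0.042,0,0,0,0],[0,-0.03,0.042,0,0,0,0],[0,-0.03,0.042,0,0,0,0],[0,-0.03,0.042,0,0,0,0],[0,-0.03,0.042,0,0,0,0],[0,0,0,0,0,0,0]]'; python3 - <<'E'
from g import *;o,R=state();print(delta(R,o['tcp_pos'],[.394,-.353,.104]))
from station import imaging
c=imaging.capture("side")
cv2.imwrite("pics/side8.png",cv2.resize(c["image"][180:330,200:380,::-1],(720,600),interpolation=cv2.INTER_CUBIC))
E
```

```text
time_s: 17.85
tcp_pos: [0.3934, -0.357, 0.2615]
eef_rot: [0.451, 0.545, -0.451, 0.545]
force: [0.8, 0.3, 0.6]
gripper_width: 0.0004
t 17.85 tcp [ 0.3934 -0.357   0.2615] board [ -97.1 -444.9  161.5] F [0.8 0.3 0.6] M [-0.05  0.04  0.04] w 0.0004 q [-0.781  0.069  2.053 -0.     1.02  -0.969]
x [-0. -0. -1.] y [ 0.982  0.187 -0.   ] z [ 0.187 -0.982  0.   ]
[ 0.1574  0.0013 -0.0039]
```

View pics/side8.png

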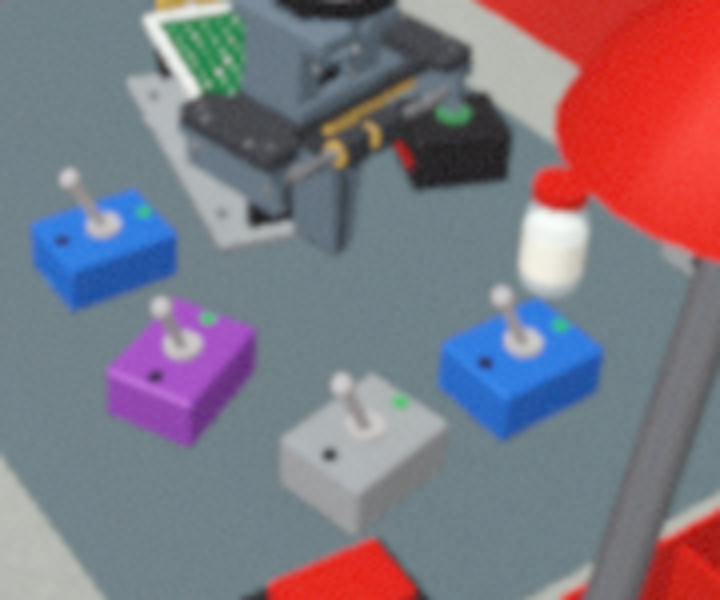

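```bash
python3 -m crank '[[0.04,0,-0.002,0,0,0,0],[0.05,0,-0.002,0,0,0,0],[0.047,0,0,0,0,0,0],[0.02,0,0,0,0,0,0],[0,0,0,0,0,0,0]]';python3 -c "
from g import *;o,R=state()"; python3 -m crank '[[0,0.01,0,0,0,0,0],[0,0.008,0,0,0,0,0],[0,0.008,0,0,0,0,0],[0,0.008,0,0,0,0,0],[0,0.008,0,0,0,0,0],[0,0.008,0,0,0,0,0],[0,0.008,0,0,0,0,0],[0,0.005,0,0,0,0,0],[0,0,0,0,0,0,0]]'; python3 - <<'E'
from g import *;state()
from station import imaging
c=imaging.capture("side")
cv2.imwrite("pics/side9.png",cv2.resize(c["image"][180:330,200:380,::-1],(720,600),interpolation=cv2.INTER_CUBIC))
E
```

```text
time_s: 18.52
tcp_pos: [0.3934, -0.3492, 0.1032]
eef_rot: [0.449, 0.547, -0.449, 0.545]
force: [-0.6, 0.9, 0.9]
gripper_width: 0.0005
t 18.52 tcp [ 0.3934 -0.3492  0.1032] board [ -99.  -437.2    3.2] F [-0.6  0.9  0.9] M [-0.07  0.07 -0.05] w 0.0005 q [-0.77   0.304  2.129  0.     0.711 -0.964]
x [-0.002  0.002 -1.   ] y [ 0.981  0.193 -0.002] z [ 0.193 -0.981 -0.003]
time_s: 19.65
tcp_pos: [0.4557, -0.3384, 0.1045]
eef_rot: [0.449, 0.546, -0.449, 0.546]
force: [-0.5, 0.2, -0.5]
gripper_width: 0.0001
t 19.65 tcp [ 0.4557 -0.3384  0.1045] board [ -41.  -412.3    4.5] F [-0.5  0.2 -0.5] M [-0.05  0.04 -0.06] w 0.0001 q [-0.68   0.356  2.049  0.     0.737 -0.875]
x [-0.  0. -1.] y [ 0.981  0.194 -0.   ] z [ 0.194 -0.981 -0.   ]
```

View pics/side9.png

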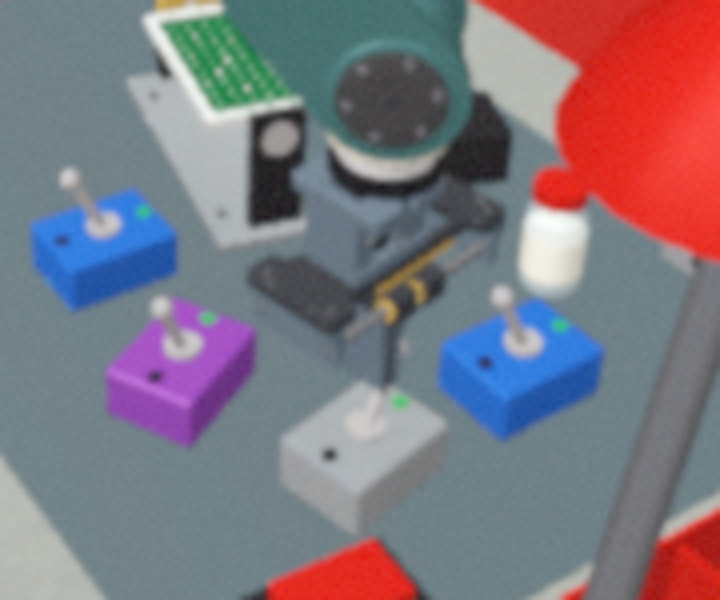

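The toggle now leans toward the green dot (crop 400,345). I'll back off, lift clear and check everything.

```bash
python3 -m crank '[[0,-0.02,0,0,0,0,0],[-0.03,-0.005,0,0,0,0,0],[-0.06,0,0,0,0,0,0],[-0.06,0,0,0,0,0,0],[0,-0.02,0.04,0,0,0,0],[0,-0.02,0.04,0,0,0,0],[0,-0.02,0.04,0,0,0,0],[0,0,0,0,0,0,0],[0,0,0,0,0,0,0]]'; python3 - <<'E'
from g import *;state()
from station import imaging
for n in("side","top"):
    c=imaging.capture(n)
    h=cv2.cvtColor(c["image"],cv2.COLOR_RGB2HSV);C=cloud(c)
    q=np.moveaxis(np.array([(C-ax)@xb,(C-ax)@yb,C[...,2]-.1]),0,-1)*1e3
    m=(cv2.inRange(h,(45,120,30),(90,255,255))>0)&(abs(q[...,0])<40)&(abs(q[...,1])<85)&(abs(q[...,2])<40)
    P=q[m]; k=np.ones(len(P),bool)
    for _ in range(5):
        A=np.c_[P[:,:2],np.ones(len(P))];s=np.linalg.lstsq(A[k],P[k,2],rcond=None)[0];r=P[:,2]-A@s;k=abs(r)<2.5*np.std(r[k])
    print(n,m.sum(),s.round(4))
    if n=="top":
        m=(q[...,2]>92)&(q[...,2]<115)&(abs(q[...,0])<50)&(abs(q[...,1]-110)<40)
        P=C[m];print(len(P),cv2.minAreaRect(P[:,:2].astype(np.float32)*1000))
        d=np.array([.981,.194]);e=(C[...,:2]-[.453,-.3415]);m=(abs(e@d)<.05)&(abs(e@[-.194,.981])<.025)&(C[...,2]>.09)&(C[...,2]<.125)
        print("ball along xl",m.sum(),np.median((e@d)[m]))
    cv2.imwrite(f"pics/{n}10.png",cv2.resize(c["image"][:,:,::-1],(800,600),interpolation=cv2.INTER_CUBIC))
E
```

```text
time_s: 20.82
tcp_pos: [0.3941, -0.4722, 0.2541]
eef_rot: [0.449, 0.546, -0.449, 0.546]
force: [0.3, 0.0, 0.5]
gripper_width: 0.0006
t 20.82 tcp [ 0.3941 -0.4722  0.2541] board [ -69.7 -556.7  154.1] F [0.3 0.  0.5] M [-0.03  0.04 -0.02] w 0.0006 q [-0.913  0.218  1.895  0.     1.03  -1.107]
x [-0.001  0.001 -1.   ] y [ 0.981  0.192 -0.   ] z [ 0.192 -0.981 -0.001]
side 236 [-0.0127 -0.0015 -0.2706]
top 1025 [-1.1200e-02 -2.0000e-04  1.6031e+00]
106 ((615.4588623046875, 159.08920288085938), (65.62709045410156, 13.378412246704102), 45.74135971069336)
ball along xl 27 0.025747497261101947
```

View pics/top10.png

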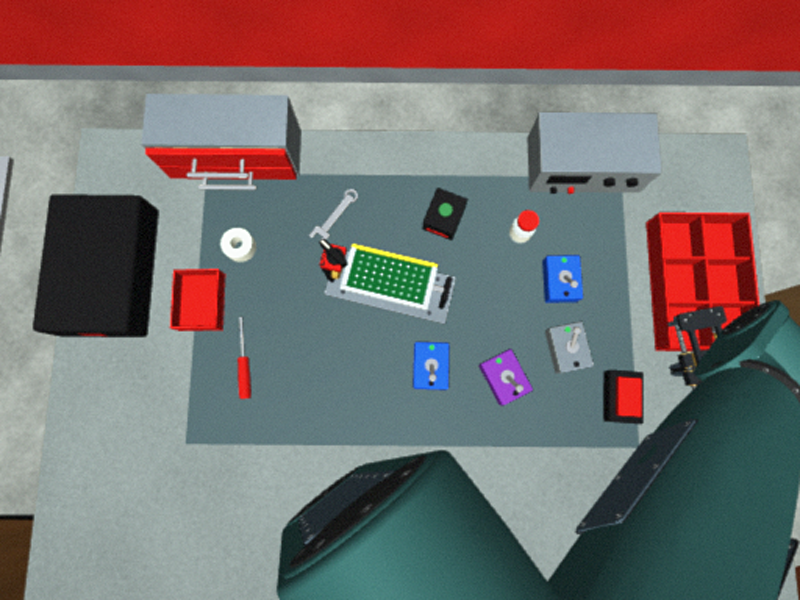

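View pics/side10.png

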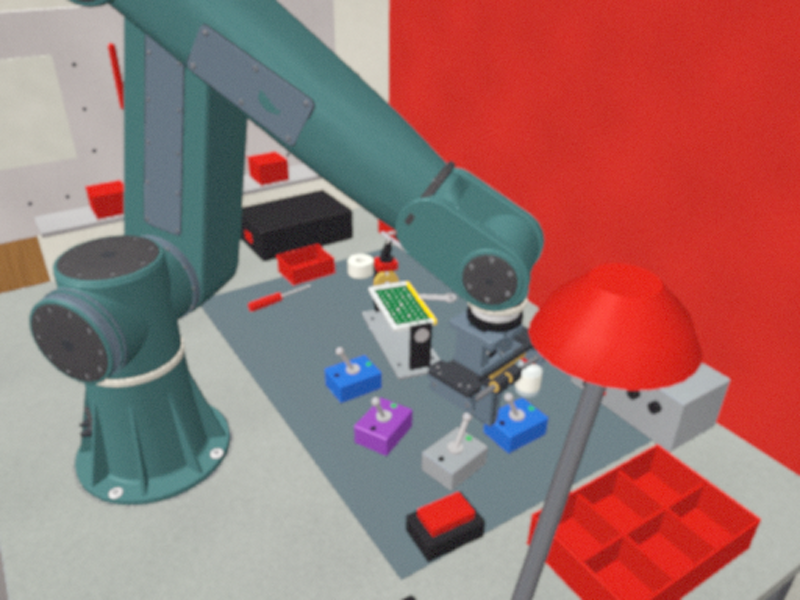

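Underside up and level (about 0.012 rad), knob home, grey toggle on the green side at top pixel (574,335), and the bystanders sit where they started. The arm is clear, so I'm handing in.

```bash
python3 -c "
from station import env
env.finish_job();print(env.get_obs()['time_s'])"
```

```text
the job is handed in; nothing more can be done
the job is handed in; nothing more can be done
```

The board is turned over and locked, the lamp toggle is on the green-dot side, and I handed the job in at about 21 s of the 72 s allowed. The hand-in gave no verdict.

- **Board:** I pushed the yellow rail up and over with the closed fingers. The first press left the board about 0.105 rad short of level and the second overshot to about 0.08 rad the other way. That was still inside the 0.15 rad capture range, and the lock blade pulled it level. The last fits gave about 0.012 rad off level in both views.
- **Knob:** It started about 0.26 rad round, not at 0. One grasp turned it to its stop, though the task said it needs more than one. It measured about 2.1 rad in the last picture, and the wrist moment rose to 1 N m at the stop.
- **Toggle:** I pushed the ball of the grey switch over from the black-dot side. It now stands about 26 mm to the green-dot side.
- **Other things:** In the last pictures the bystanders and the blue and purple look-alikes look unmoved; I judged this by eye, not by measurement. The arm was clear of everything and the force reading was close to zero.

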